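Carry the laid-out frame rails over to the glue-up rack in sequence

TASK

Move the four wooden rails from their grey cradles to the glue-up rack and keep their sequence: the rail that starts at the robot's left-hand end of the row goes into the bay next to the blue stop, the next one along into the next bay, and so on, the right-hand one ending up farthest from the blue stop. Each rail must stand upright on its long edge, fully down on the black-lined floor of its bay between the fins and centred across the rack, released and at rest.

Things in the scene. Friction and masses are not known exactly. Their poses are not given: they have to be found in the camera images.
- rail_maple: Loose wooden rail, pale cream with 1 dark dot(s) on its top edge, about 85 g, standing on its long edge: 84 mm long (x), 22 thick (y), 60 tall (z), plus a 13 mm tenon (10 thick, 36 tall) at each end, 110 long in all. Origin: centre of its underside, z up. Grasp from above across the 22 mm (along y), mid-length, in its upper half.
- rail_walnut: Loose wooden rail, very dark brown with 2 white dot(s) on its top edge, about 85 g, standing on its long edge: 84 mm long (x), 22 thick (y), 60 tall (z), plus a 13 mm tenon (10 thick, 36 tall) at each end, 110 long in all. Origin: centre of its underside, z up. Grasp from above across the 22 mm (along y), mid-length, in its upper half.
- rail_padauk: Loose wooden rail, deep red with 3 dark dot(s) on its top edge, about 85 g, standing on its long edge: 84 mm long (x), 22 thick (y), 60 tall (z), plus a 13 mm tenon (10 thick, 36 tall) at each end, 110 long in all. Origin: centre of its underside, z up. Grasp from above across the 22 mm (along y), mid-length, in its upper half.
- rail_poplar: Loose wooden rail, olive green with 4 dark dot(s) on its top edge, about 85 g, standing on its long edge: 84 mm long (x), 22 thick (y), 60 tall (z), plus a 13 mm tenon (10 thick, 36 tall) at each end, 110 long in all. Origin: centre of its underside, z up. Grasp from above across the 22 mm (along y), mid-length, in its upper half.
- cradle_maple: Fixed grey cradle where the maple rail starts, a strip of the rail's colour on its robot-side end. Plate 140 (x) x 62 (y) x 8 mm, fins along x 12 mm high, 44 apart. Origin: plate's underside centre, 10 mm over the table; rail underside 8 mm above it. The 4 cradles stand in a row along their y, 85 mm apart, +y being the robot's left (row turned at most 0.1 rad).
- cradle_walnut: Fixed grey cradle where the walnut rail starts, a strip of the rail's colour on its robot-side end. Plate 140 (x) x 62 (y) x 8 mm, fins along x 12 mm high, 44 apart. Origin: plate's underside centre, 10 mm over the table; rail underside 8 mm above it. The 4 cradles stand in a row along their y, 85 mm apart, +y being the robot's left (row turned at most 0.1 rad).
- cradle_padauk: Fixed grey cradle where the padauk rail starts, a strip of the rail's colour on its robot-side end. Plate 140 (x) x 62 (y) x 8 mm, fins along x 12 mm high, 44 apart. Origin: plate's underside centre, 10 mm over the table; rail underside 8 mm above it. The 4 cradles stand in a row along their y, 85 mm apart, +y being the robot's left (row turned at most 0.1 rad).
- cradle_poplar: Fixed grey cradle where the poplar rail starts, a strip of the rail's colour on its robot-side end. Plate 140 (x) x 62 (y) x 8 mm, fins along x 12 mm high, 44 apart. Origin: plate's underside centre, 10 mm over the table; rail underside 8 mm above it. The 4 cradles stand in a row along their y, 85 mm apart, +y being the robot's left (row turned at most 0.1 rad).
- glue_rack: Fixed plywood rack 140 (x) x 440 (y) x 18 mm. Origin: centre of its underside, on the table; turned at most 0.1 rad. Four bays along y, centres at y = +-42.5 and +-127.5 mm, x = 0: black-lined floor at z = 18 mm between aluminium fins along x, 12 mm high, 6 thick, 44 apart inside. Rails stand with their length along x. A blue and a grey stop lie on its ends.
- blue_stop: Fixed flat blue block 130 (x) x 32 (y) x 12 mm across one end of the glue rack, origin at its underside's centre, at rack y = +200 or -200 mm (varies), z = 18 mm; a like grey block lies at the other end. The bay next to it (72.5 mm centre to centre) is the first bay.
Mind the look-alikes: they are no part of the job. Of the things shaped like the rail_poplar, the wooden one is meant. What is shaped like the rail_padauk but yellow is not meant.

How it is judged (in metres and radians):
At the end, for the whole second after the job is handed in: Rail number n from the robot's left (by its cradle) stands in bay n from the blue stop: within 13 mm of the bay centre along the row and 15 mm across, underside within 4 mm of the floor, tilt under 0.1 rad, length within 0.26 rad of the bay's, all at rest (under 0.01 m/s, 0.1 rad/s) (((y of each of cradle_walnut, cradle_padauk, cradle_poplar in the frame of cradle_maple below 0 m and horizontal distance between rail_maple and blue_stop between 0.0595 and 0.0855 m) or (y of each of cradle_walnut, cradle_padauk, cradle_poplar in the frame of cradle_maple below 0.13 m and y of any of cradle_walnut, cradle_padauk, cradle_poplar in the frame of cradle_maple above 0 m and horizontal distance between rail_maple and blue_stop between 0.1445 and 0.1705 m) or (y of each of cradle_walnut, cradle_padauk, cradle_poplar in the frame of cradle_maple above -0.13 m and y of any of cradle_walnut, cradle_padauk, cradle_poplar in the frame of cradle_maple below 0 m and horizontal distance between rail_maple and blue_stop between 0.2295 and 0.2555 m) or (y of each of cradle_walnut, cradle_padauk, cradle_poplar in the frame of cradle_maple above 0 m and horizontal distance between rail_maple and blue_stop between 0.3145 and 0.3405 m)) and x of rail_maple in the frame of glue_rack between -0.015 and 0.015 m and y of rail_maple in the frame of glue_rack between -0.15 and 0.15 m and z of rail_maple in the frame of glue_rack between 0.014 and 0.022 m and angle between each of rail_maple, rail_walnut, rail_padauk, rail_poplar's own z axis and vertical below 0.1 rad and angle between the x axis of each of rail_maple, rail_walnut, rail_padauk, rail_poplar and the x axis of glue_rack, either way round below 0.26 rad and linear speed of each of rail_maple, rail_walnut, rail_padauk, rail_poplar below 0.01 m/s and angular speed of each of rail_maple, rail_walnut, rail_padauk, rail_poplar below 0.1 rad/s and ((y of each of cradle_maple, cradle_padauk, cradle_poplar in the frame of cradle_walnut below 0 m and horizontal distance between rail_walnut and blue_stop between 0.0595 and 0.0855 m) or (y of each of cradle_maple, cradle_padauk, cradle_poplar in the frame of cradle_walnut below 0.13 m and y of any of cradle_maple, cradle_padauk, cradle_poplar in the frame of cradle_walnut above 0 m and horizontal distance between rail_walnut and blue_stop between 0.1445 and 0.1705 m) or (y of each of cradle_maple, cradle_padauk, cradle_poplar in the frame of cradle_walnut above -0.13 m and y of any of cradle_maple, cradle_padauk, cradle_poplar in the frame of cradle_walnut below 0 m and horizontal distance between rail_walnut and blue_stop between 0.2295 and 0.2555 m) or (y of each of cradle_maple, cradle_padauk, cradle_poplar in the frame of cradle_walnut above 0 m and horizontal distance between rail_walnut and blue_stop between 0.3145 and 0.3405 m)) and x of rail_walnut in the frame of glue_rack between -0.015 and 0.015 m and y of rail_walnut in the frame of glue_rack between -0.15 and 0.15 m and z of rail_walnut in the frame of glue_rack between 0.014 and 0.022 m and ((y of each of cradle_maple, cradle_walnut, cradle_poplar in the frame of cradle_padauk below 0 m and horizontal distance between rail_padauk and blue_stop between 0.0595 and 0.0855 m) or (y of each of cradle_maple, cradle_walnut, cradle_poplar in the frame of cradle_padauk below 0.13 m and y of any of cradle_maple, cradle_walnut, cradle_poplar in the frame of cradle_padauk above 0 m and horizontal distance between rail_padauk and blue_stop between 0.1445 and 0.1705 m) or (y of each of cradle_maple, cradle_walnut, cradle_poplar in the frame of cradle_padauk above -0.13 m and y of any of cradle_maple, cradle_walnut, cradle_poplar in the frame of cradle_padauk below 0 m and horizontal distance between rail_padauk and blue_stop between 0.2295 and 0.2555 m) or (y of each of cradle_maple, cradle_walnut, cradle_poplar in the frame of cradle_padauk above 0 m and horizontal distance between rail_padauk and blue_stop between 0.3145 and 0.3405 m)) and x of rail_padauk in the frame of glue_rack between -0.015 and 0.015 m and y of rail_padauk in the frame of glue_rack between -0.15 and 0.15 m and z of rail_padauk in the frame of glue_rack between 0.014 and 0.022 m and ((y of each of cradle_maple, cradle_walnut, cradle_padauk in the frame of cradle_poplar below 0 m and horizontal distance between rail_poplar and blue_stop between 0.0595 and 0.0855 m) or (y of each of cradle_maple, cradle_walnut, cradle_padauk in the frame of cradle_poplar below 0.13 m and y of any of cradle_maple, cradle_walnut, cradle_padauk in the frame of cradle_poplar above 0 m and horizontal distance between rail_poplar and blue_stop between 0.1445 and 0.1705 m) or (y of each of cradle_maple, cradle_walnut, cradle_padauk in the frame of cradle_poplar above -0.13 m and y of any of cradle_maple, cradle_walnut, cradle_padauk in the frame of cradle_poplar below 0 m and horizontal distance between rail_poplar and blue_stop between 0.2295 and 0.2555 m) or (y of each of cradle_maple, cradle_walnut, cradle_padauk in the frame of cradle_poplar above 0 m and horizontal distance between rail_poplar and blue_stop between 0.3145 and 0.3405 m)) and x of rail_poplar in the frame of glue_rack between -0.015 and 0.015 m and y of rail_poplar in the frame of glue_rack between -0.15 and 0.15 m and z of rail_poplar in the frame of glue_rack between 0.014 and 0.022 m); the robot touches nothing.
It also fails if it takes over 88 s, if anything falls off the work surface, if the arm or the gripper's body presses on something with over 40 N, if the wrist force passes 120 N, or if a joint passes its speed limit or range.

ROBOT

A 6-joint arm with a two-finger parallel gripper is mounted at the origin on the work surface. World frame = base frame: x ahead of the robot, y to its left, z up, the work surface at z = 0. Lengths are in m, angles in degrees, forces in N, time in s.
With the tool pointing down it reaches from about 0.3 to 0.775 m from the base axis. Payload 14.6 kg.
Tool frame: the origin (TCP) lies midway between the tips of the shut fingers; the grasp point (between the pads) lies 19 mm behind it; z points along the fingers, y is the line along which they close (so a half turn about z gives the same grasp; the last joint's range is limited). The gripper opens to 94 mm and grips with 3 to 60 N. Pads are 16 mm wide; open, the fingers measure 119 mm over their backs; the gripper's body (75 mm by 177 mm) begins 78 mm behind the grasp point.
Start: joints at [-80.248, 17.183, 87.147, -0, 75.671, -3.816], TCP at [0.129, -0.535, 0.205] pointing down, gripper open.
Joint ranges: [-173.82, 173.82], [-45.26, 126.66], [13.44, 144.39], [-59.66, 239.66], [0, 175.72], [-146.38, 146.38]. Speed limits (degrees/s): [127.2, 127.2, 147.25, 180, 180, 180].

INTERFACE

Orientations are given as a 3x3 rotation matrix whose columns are the frame's x, y, z axes.
In Python, from cell import r gives the robot as it stands.
- The arm moves only by the tool play_rows, never from a script. Its argument "steps" is a list of rows, each a list of 7 numbers: the shift along the tool's x, y, z scaled (see below), then the turn, a rotation vector about the tool's x, y, z scaled (see below), then the finger opening in mm, from 0 to 94. In form: [[x, y, z, ax, ay, az, claw], ...]. A call has 1 to 10 rows; each row shifts and turns the commanded pose from where the row before left it, along the tool's axes as they then stand; what a row does not reach is not made up. The controller multiplies each number of a shift by 250 mm and each number of a turn by 60 degrees. A row lasts 1/10 s, in which the tool goes at most 50 mm and 8.59 degrees, less where a joint would pass 70% of its speed; a pose out of reach is approached as far as the arm can. A call with a number of a shift or a turn outside -1 to 1 is refused whole. A call with a gripper value outside its range is refused whole. The fingers move at their own pace and stop on an object; "force" is the grip in N (left out, the last holds). Time passes only in rows, so rows that do not move let the fingers close. It gives the time, the measured TCP pose, the force, the opening and the grip force at its end, in the units of the state.
- r.observe(): the state, without advancing time (a new reading comes with each control period).
- r.camera(name): name is "scene" or "top"; returns a dict with "image" (480x640x3 uint8, red, green, blue), "fx", "fy", "cx", "cy" (pixels), "R" (3x3) and "t" (3): a world point X has camera coordinates R X + t. Camera axes: x right, y down, z forward; pixel columns grow to the right and rows downward; lengths in m; the calibration is good to about 2 mm. A picture is of the moment at which its call begins. There is no depth.
- r.finish_job(): hands the job in; it is judged then, once.
The state is a dict: "t": time; "joint_positions": joint angles; "joint_vel": joint speeds; "tau": joint torques, N m; "position": TCP position; "ee_rot": TCP orientation; "wrist_force": force on the tool from outside, world axes, zero at the start; "moment": the same for the moment, N m; "width": opening from 0.0 (shut) to 1.0 (fully open); "finger_force": force on a finger pad.
Only numpy, scipy, OpenCV 4.12 (cv2) and the standard library are available. Lean on these libraries where they do the work, as an engineer would, in place of code of your own. Each camera call takes 0.05 s, during which the arm holds its last target. There are 200 camera calls.

## Working session

There is one attempt and no reset: what is moved stays moved. The work goes in short steps, Python scripts to look and compute and a tool call to move; the robot and the scene stay as the last step left them, time stands still between calls to the robot, and variables do not carry over. Pictures are saved under pics/ and viewed, at most 14 in all, crops included, and the job is handed in when it is done.

Besides the shell and the picture viewer there is one more tool, called after "Call:" as name(argument=value, ...), one argument or row to a line, values as JSON. play_rows: Moves the arm, as the interface text tells. Shifts and turns lie within -1 to 1; 1 stands for 250 mm of shift or 60 degrees of turn. Its arguments: {"type":"object","properties":{"steps":{"type":"array","items":{"type":"array","items":{"type":"number"}}},"force":{"type":"number"}},"required":["steps"]}

```bash
mkdir -p pics; ls; python3 - <<'E'
from cell import r
import cv2,numpy as np
o=r.observe();print({k:np.round(v,3).tolist() for k,v in o.items()})
for n in("scene","top"):
    c=r.camera(n);cv2.imwrite(f"pics/{n}0.png",c["image"][...,::-1]);np.savez(f"{n}0.npz",**c)
    print(n,c["fx"],c["cx"],c["cy"],np.round(-np.array(c["R"]).T@c["t"],3),np.round(c["R"],3).tolist())
E
```

```text
pics
{'t': 0.0, 'joint_positions': [-80.248, 17.216, 87.18, 0.001, 75.672, -3.816], 'joint_vel': [-0.019, 0.024, -0.112, 0.014, 0.032, 0.051], 'tau': [-0.0, -53.181, -35.273, 0.071, 0.024, -0.0], 'position': [0.129, -0.534, 0.205], 'ee_rot': [[0.972, 0.235, -0.0], [0.235, -0.972, 0.001], [0.0, -0.001, -1.0]], 'wrist_force': [1.066, 0.723, -0.969], 'moment': [-0.031, -0.046, 0.045], 'finger_force': 0.0, 'width': 1.0}
scene 460.0578542002077 314.2843360510292 239.67152618567772 [ 1.168 -0.079  0.615] [[0.139, 0.99, -0.019], [0.609, -0.101, -0.787], [-0.781, 0.098, -0.617]]
top 535.2722153605825 318.92812520468357 242.7570376286841 [ 0.374 -0.028  1.142] [[-0.002, -1.0, -0.014], [-0.997, 0.003, -0.072], [0.072, 0.014, -0.997]]
```

View pics/scene0.png

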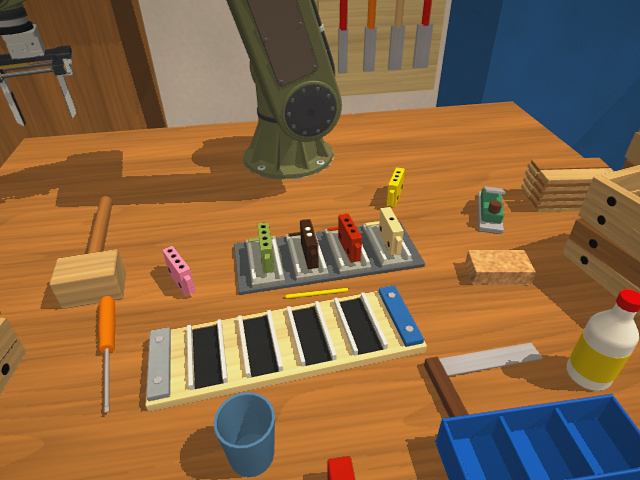

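View pics/top0.png

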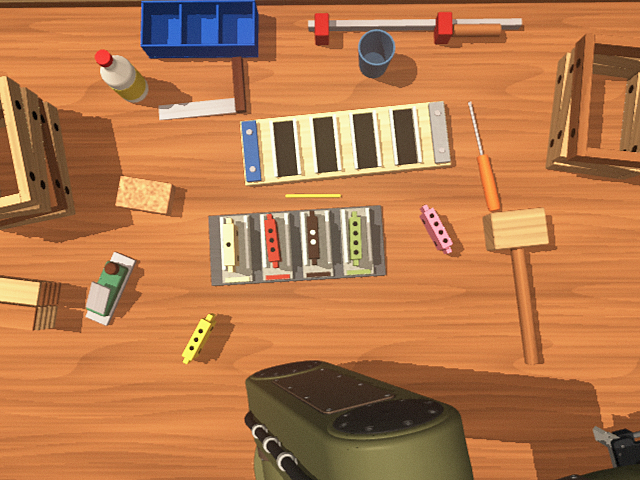

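The scene shows the row of four rails at about (250–425, 215–290). The top view, where image left is +y, gives maple (230,245), padauk (272,240), walnut (313,240) and poplar (355,237). The blue stop (250,150) is at the +y end of the rack.

Look-alikes: for poplar, the candidates are the green rail (355,237) and the pink one (436,229). The green rail is the wooden one and stands in the cradle with the green strip. For padauk, the candidates are the red rail (272,240) and the yellow one (199,338). Yellow is excluded. I'll confirm these in one enlarged crop.

```bash
python3 - <<'E'
import cv2
a=cv2.imread("pics/top0.png")
cv2.imwrite("pics/topc.png",cv2.resize(a[90:300,200:470],(800,600),interpolation=cv2.INTER_CUBIC)) if 0 else cv2.imwrite("pics/topc.png",cv2.resize(a[95:295,200:460],None,fx=3,fy=3,interpolation=cv2.INTER_CUBIC))
b=cv2.imread("pics/scene0.png")
cv2.imwrite("pics/scenec.png",cv2.resize(b[195:410,140:430],None,fx=2.75,fy=2.75,interpolation=cv2.INTER_CUBIC))
E
```

```text
(no output)
```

View pics/topc.png

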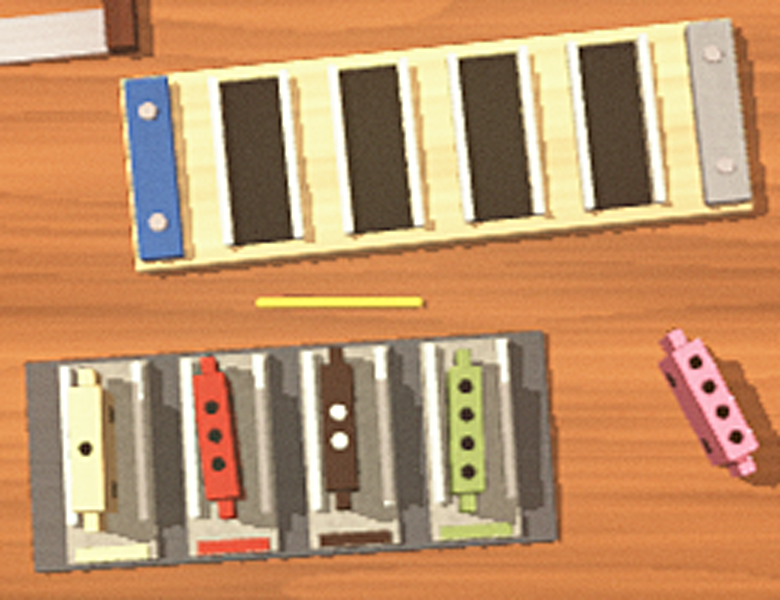

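View pics/scenec.png

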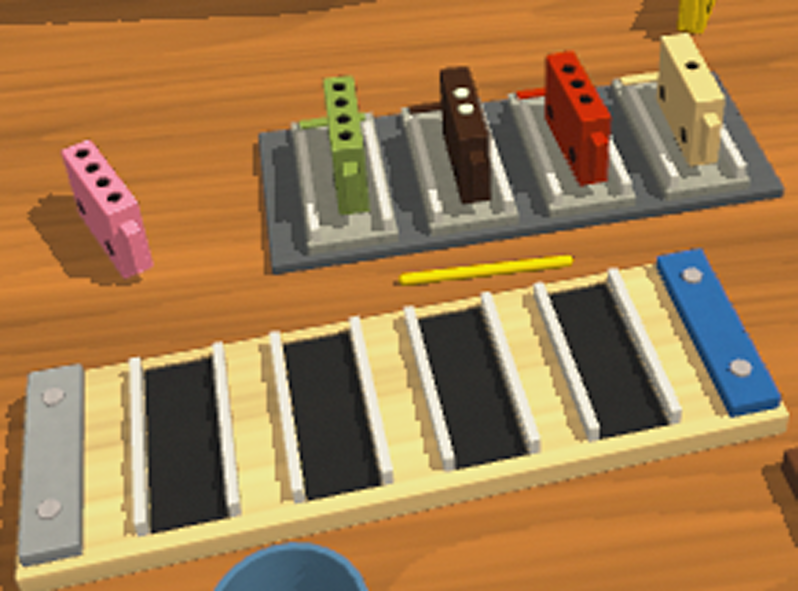

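The crops confirm the choice. Green with 4 dots stands in the green-strip cradle, and red with 3 dots stands in the red-strip cradle. Pink stands off at the side. From +y the order is maple, padauk, walnut, poplar, and the rails are turned individually. Next I measure by dots in two views and by masks.

```bash
cat > h.py <<'E'
import cv2,numpy as np
def load(n): return dict(np.load(n+".npz"))
def P(c):
    K=np.array([[c["fx"],0,c["cx"]],[0,c["fy"],c["cy"]],[0,0,1]]);return K@np.c_[c["R"],c["t"]]
def ray(c,uv,z):
    uv=np.atleast_2d(uv).astype(float);R=np.array(c["R"]);C=-R.T@c["t"]
    d=np.c_[(uv[:,0]-c["cx"])/c["fx"],(uv[:,1]-c["cy"])/c["fy"],np.ones(len(uv))]@R
    return C+d*((z-C[2])/d[:,2])[:,None]
def tri(a,ua,b,ub):
    X=cv2.triangulatePoints(P(a),P(b),np.array(ua,float).T.copy(),np.array(ub,float).T.copy());return (X[:3]/X[3]).T
def dot(img,uv,dark=True,w=3):
    u,v=np.round(uv).astype(int);g=cv2.cvtColor(img,cv2.COLOR_RGB2GRAY)[v-w:v+w+1,u-w:u+w+1].astype(float)
    g=(np.median(g)-g) if dark else g-np.median(g)
    g=np.clip(g-0.3*g.max(),0,None);yy,xx=np.mgrid[-w:w+1,-w:w+1];return [u+(g*xx).sum()/g.sum(),v+(g*yy).sum()/g.sum()]
def rect(img,seed,tol):
    """colour-region round the seed: centre, axis ends of minAreaRect, pixels"""
    lab=cv2.cvtColor(img,cv2.COLOR_RGB2LAB).astype(int);u,v=seed
    ref=np.median(lab[v-1:v+2,u-1:u+2].reshape(-1,3),0)
    m=(np.abs(lab-ref).max(2)<tol).astype(np.uint8)
    _,l=cv2.connectedComponents(m);m=(l==l[v,u]).astype(np.uint8)
    k=cv2.findContours(m,cv2.RETR_EXTERNAL,cv2.CHAIN_APPROX_NONE)[0][0]
    return cv2.minAreaRect(k),int(m.sum())
E
python3 - <<'E'
from h import *
t=load("top0");s=load("scene0")
T=dict(maple=[(85,449)],padauk=[(211,408),(214,436),(218,464)],walnut=[(338,412),(340,440)],poplar=[(466,387),(466,415),(467,443),(468,471)],rackblue=[(148,111),(157,222)],rackgrey=[(713,54),(725,165)])
S=dict(maple=[(692,66)],padauk=[(585,99),(577,84),(569,69)],walnut=[(466,108),(462,93)],poplar=[(345,135),(344,119),(341,102),(340,86)],rackblue=[(740,368),(693,275)],rackgrey=[(49,509),(53,396)])
for k in T:
    d=k[0]!="w" and k[0]!="r"
    a=[dot(t["image"],np.array(p)/3+[200,95]-1/3,d) for p in T[k]]
    b=[dot(s["image"],np.array(p)/2.75+[140,195]-.3,d) for p in S[k]]
    X=tri(t,a,s,b);print(k,np.round(X*1000,1).tolist(),"cen",np.round(X.mean(0)*1000,1))
    z=.078 if k[0]!="r" else .03
    print("   topray",np.round(ray(t,a,z)*1000,1)[:,:2].tolist(),"sceneray",np.round(ray(s,b,z)*1000,1)[:,:2].tolist())
seeds=dict(maple=(226,235),padauk=(269,226),walnut=(311,221),poplar=(351,230))
seeds=dict(maple=[(83,420)],padauk=[(208,385)],walnut=[(337,385)],poplar=[(458,400)],bay1=[(257,160)],bay2=[(377,148)],bay3=[(497,136)],bay4=[(615,123)],blue=[(152,165)],grey=[(719,110)])
for k,(p,) in seeds.items():
    for tol in(25,40):
        (c,wh,an),n=rect(t["image"],tuple(np.round(np.array(p)/3+[200,95]).astype(int)),tol)
        z=.078 if k[0] in"mpw" else .018 if k[:2]=="ba" else .03
        q=cv2.boxPoints((c,wh,an));W=ray(t,q,z)[:,:2];e=[W[1]-W[0],W[2]-W[1]];e=max(e,key=np.linalg.norm)
        e=e*np.sign(e[0]);print(k,tol,n,np.round(W.mean(0)*1000,1),"yaw",round(np.degrees(np.arctan2(e[1],e[0])),1),"len",round(np.linalg.norm(e)*1000),np.round(wh,1))
E
```

```text
maple [[447.7, 168.0, 79.2]] cen [447.7 168.   79.2]
   topray [[447.9, 168.7]] sceneray [[446.1, 167.9]]
padauk [[474.8, 84.1, 79.3], [456.1, 81.8, 79.3], [437.2, 79.4, 79.2]] cen [456.1  81.7  79.3]
   topray [[475.0, 84.9], [456.3, 82.4], [437.4, 80.1]] sceneray [[473.2, 83.6], [454.4, 81.4], [435.6, 78.8]]
walnut [[472.0, 0.0, 79.7], [452.8, -1.0, 79.6]] cen [462.4  -0.5  79.7]
   topray [[472.2, 0.6], [453.0, -0.5]] sceneray [[469.7, -0.5], [450.6, -1.4]]
poplar [[488.4, -85.1, 78.9], [469.8, -85.6, 79.1], [450.4, -86.1, 79.0], [431.7, -86.5, 79.1]] cen [460.1 -85.8  79. ]
   topray [[488.5, -84.4], [469.9, -85.0], [450.5, -85.5], [431.7, -85.7]] sceneray [[487.1, -86.1], [468.3, -86.4], [449.0, -87.0], [430.1, -87.5]]
rackblue [[689.5, 135.1, 32.6], [610.2, 127.4, 33.1]] cen [649.9 131.3  32.9]
   topray [[690.5, 136.6], [611.0, 128.5]] sceneray [[687.4, 134.5], [607.2, 127.7]]
rackgrey [[728.1, -262.6, 32.4], [648.2, -270.4, 32.9]] cen [ 688.1 -266.5   32.7]
   topray [[728.8, -262.4], [648.9, -270.3]] sceneray [[726.1, -264.2], [645.4, -272.4]]
maple 25 577 [446.9 170.9] yaw 
[... 395 characters left out ...]
 -86.6] yaw 3.7 len 132 [66.3 30. ]
bay1 25 991 [656.9  60.2] yaw 5.4 len 118 [54.3 19.3]
bay1 40 1050 [657.   60.3] yaw 5.5 len 118 [54.4 19.4]
bay2 25 987 [665. -25.] yaw 5.4 len 118 [54.2 19.3]
bay2 40 1055 [665.2 -25. ] yaw 5.4 len 118 [54.3 19.5]
bay3 25 995 [ 673.1 -110.2] yaw 5.5 len 118 [54.4 19. ]
bay3 40 1049 [ 673.1 -109.9] yaw 5.3 len 118 [54.6 19.3]
bay4 25 963 [ 681.2 -195.2] yaw 5.4 len 118 [54.4 18.6]
bay4 40 1025 [ 681.3 -194.9] yaw 5.2 len 118 [54.5 19. ]
blue 25 751 [650.1 132.2] yaw 5.5 len 128 [59.6 13.9]
blue 40 818 [649.3 131.2] yaw 5.5 len 131 [60.8 14.8]
grey 25 844 [ 688.6 -265.2] yaw 5.2 len 129 [60.3 15.2]
grey 40 9563 [686.3  -1. ] yaw -84.6 len 837 [ 89.6 393.3]
```

```bash
cat >> h.py <<'E'
def plan(x,y,z,yaw):
    from cell import r
    from scipy.spatial.transform import Rotation as Ro
    o=r.observe();R=np.array(o["ee_rot"]);a=np.radians(yaw)
    D=np.array([[np.cos(a),np.sin(a),0],[np.sin(a),-np.cos(a),0],[0,0,-1.]])
    rv=np.degrees(Ro.from_matrix(R.T@D).as_rotvec())/60
    d=D.T@(np.array([x,y,z])/1000-np.array(o["position"]))/.25
    print("t",round(o["t"],2),"pos",np.round(np.array(o["position"])*1000,1),"width",round(o["width"],3),"F",np.round(o["wrist_force"],1),o["finger_force"]);print("turn first",np.round(rv,4),"then shift",np.round(d,4))
E
python3 -c "
from h import *
plan(460,-86,150,1.4)"
```

```text
t 0.1 pos [ 129.  -534.4  204.9] width 1.001 F [ 0.7 -0.3 -0.4] 0.0
turn first [-0.001   0.      0.2028] then shift [ 1.3674 -1.7608  0.2198]
```

Call:
play_rows(
  steps=[
    [0,0,0,0,0,0.1,94],
    [0,0,0,0,0,0.1,94],
    [0.09,-0.12,0,0,0,0,50],
    [0.1,-0.126,0,0,0,0,50],
    [0.1,-0.126,0,0,0,0,50],
    [0.1,-0.126,0,0,0,0,50],
    [0.1,-0.126,0,0,0,0,50],
    [0.1,-0.126,0,0,0,0,50],
    [0.1,-0.126,0,0,0,0,50],
    [0.1,-0.126,0,0,0,0,50],
  ],
  force=25,
)

```text
t: 1.1
position: [0.3202, -0.2773, 0.2054]
ee_rot: [[1.0, 0.027, -0.0], [0.027, -1.0, 0.0], [-0.0, -0.0, -1.0]]
wrist_force: [1.0, -0.1, -0.1]
width: 0.534
finger_force: 0.0
```

Call:
play_rows(
  steps=[
    [0.1,-0.126,0,0,0,0,50],
    [0.1,-0.126,0,0,0,0,50],
    [0.1,-0.126,0,0,0,0,50],
    [0.1,-0.126,0.1,0,0,0,50],
    [0.1,-0.126,0.1,0,0,0,50],
    [0.05,-0.06,0,0,0,0,50],
    [0,0,0,0,0,0,50],
    [0,0,0,0,0,0,50],
    [0,0,0,0,0,0,50],
  ],
)

```text
t: 2.0
position: [0.452, -0.1034, 0.1558]
ee_rot: [[1.0, 0.026, 0.0], [0.026, -1.0, -0.0], [0.0, 0.0, -1.0]]
wrist_force: [-1.0, -0.1, -1.0]
width: 0.534
finger_force: 0.0
```

```bash
python3 -c "
from h import *
plan(460,-86,44,1.4)"
```

```text
t 2.0 pos [ 452.  -103.4  155.8] width 0.534 F [-1.  -0.1 -1. ] 0.0
turn first [ 0.0002 -0.0004  0.002 ] then shift [ 0.0338 -0.069   0.447 ]
```

Call:
play_rows(
  steps=[
    [0.034,-0.069,0,0,0,0,50],
    [0,0,0.11,0,0,0,50],
    [0,0,0.11,0,0,0,50],
    [0,0,0.11,0,0,0,50],
    [0,0,0.117,0,0,0,50],
    [0,0,0,0,0,0,50],
    [0,0,0,0,0,0,10],
    [0,0,0,0,0,0,10],
    [0,0,0,0,0,0,10],
    [0,0,0,0,0,0,10],
  ],
)

```text
t: 3.0
position: [0.4608, -0.0854, 0.0447]
ee_rot: [[1.0, 0.027, 0.002], [0.027, -1.0, -0.0], [0.002, 0.001, -1.0]]
wrist_force: [0.2, -0.7, 4.0]
width: 0.232
finger_force: 24.9
```

```bash
python3 -c "
from h import *
plan(681,-194.7,116,5.5)"
```

```text
t 3.0 pos [460.8 -85.4  44.7] width 0.232 F [ 0.2 -0.7  4. ] 24.909532964229584
turn first [ 0.0005 -0.0015 -0.0656] then shift [ 0.8348  0.5198 -0.2853]
```

Call:
play_rows(
  steps=[
    [0,0,-0.06,0,0,0,10],
    [0,0,-0.12,0,0,0,10],
    [0,0,-0.12,0,0,0,10],
    [0,0,0,0,0,-0.065,10],
    [0.09,0.056,0,0,0,0,10],
    [0.13,0.081,0,0,0,0,10],
    [0.13,0.081,0,0,0,0,10],
    [0.13,0.081,0,0,0,0,10],
    [0.13,0.081,0,0,0,0,10],
    [0.13,0.081,0,0,0,0,10],
  ],
)

```text
t: 4.0
position: [0.6567, -0.1829, 0.119]
ee_rot: [[0.995, 0.095, 0.0], [0.095, -0.995, -0.0], [0.0, 0.0, -1.0]]
wrist_force: [-0.0, 0.8, 0.1]
width: 0.231
finger_force: 25.0
```

Call:
play_rows(
  steps=[
    [0.08,0.05,0,0,0,0,10],
    [0,0,0,0,0,0,10],
    [0,0,0,0,0,0,10],
  ],
)

```text
t: 4.3
position: [0.6762, -0.1926, 0.1182]
ee_rot: [[0.995, 0.095, -0.001], [0.095, -0.995, 0.0], [-0.001, -0.0, -1.0]]
wrist_force: [-0.2, -0.4, -1.1]
width: 0.232
finger_force: 25.0
```

```bash
python3 -c "
from h import *
plan(681.5,-194.7,45,5.5)"
```

```text
t 4.3 pos [ 676.2 -192.6  118.2] width 0.232 F [-0.2 -0.4 -1.1] 24.99971240758896
turn first [-0.0004  0.0009 -0.0005] then shift [0.0204 0.0105 0.2928]
```

Call:
play_rows(
  steps=[
    [0.02,0.01,0,0,0,0,10],
    [0,0,0.1,0,0,0,10],
    [0,0,0.1,0,0,0,10],
    [0,0,0.06,0,0,0,10],
    [0,0,0.02,0,0,0,10],
    [0,0,0.01,0,0,0,10],
    [0,0,0,0,0,0,10],
    [0,0,0,0,0,0,10],
  ],
)

```text
t: 5.1
position: [0.6823, -0.195, 0.0474]
ee_rot: [[0.995, 0.095, 0.002], [0.095, -0.995, -0.001], [0.001, 0.001, -1.0]]
wrist_force: [0.2, -0.0, -0.7]
width: 0.234
finger_force: 25.0
```

```bash
python3 -c "
from h import *
plan(681.5,-194.7,45,5.5)
from cell import r
for n in('scene','top'):
    c=r.camera(n);np.savez(n+'1.npz',**c);cv2.imwrite(f'pics/{n}1.png',cv2.resize(c['image'][...,::-1][180:420,130:450],None,fx=2,fy=2))"
```

```text
t 5.1 pos [ 682.3 -195.    47.4] width 0.234 F [ 0.2 -0.  -0.7] 24.999863505363464
turn first [ 0.0006 -0.0014 -0.0005] then shift [-0.0029 -0.0013  0.0096]
```

View pics/scene1.png

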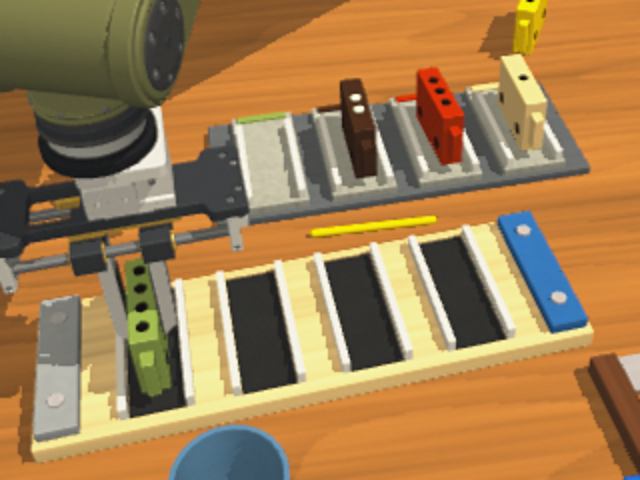

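Poplar is held at (145,320) in this crop, between the fins of the bay next to the grey stop and just above the floor. I'll lower it the last bit, release it and retreat.

Call:
play_rows(
  steps=[
    [0,0,0.007,0,0,0,10],
    [0,0,0.003,0,0,0,10],
    [0,0,0,0,0,0,10],
  ],
)

```text
t: 5.5
position: [0.6821, -0.1949, 0.0447]
ee_rot: [[0.995, 0.095, 0.001], [0.095, -0.995, -0.0], [0.001, 0.0, -1.0]]
wrist_force: [-2.3, 0.7, 5.5]
width: 0.232
finger_force: 25.0
```

Call:
play_rows(
  steps=[
    [0,0,0,0,0,0,50],
    [0,0,0,0,0,0,50],
    [0,0,0,0,0,0,50],
    [0,0,0,0,0,0,50],
    [0,0,-0.06,0,0,0,50],
    [0,0,-0.14,0,0,0,50],
    [0,0,-0.14,0,0,0,50],
    [0,0,-0.1,0,0,0,50],
    [0,0,0,0,0,0,50],
  ],
)

```text
t: 6.4
position: [0.6833, -0.1953, 0.1596]
ee_rot: [[0.995, 0.095, 0.007], [0.095, -0.995, -0.002], [0.007, 0.003, -1.0]]
wrist_force: [-0.2, -0.1, 0.5]
width: 0.53
finger_force: 0.0
```

```bash
python3 -c "
from h import *
plan(462.4,-.5,150,2.9)"
```

```text
t 6.4 pos [ 683.3 -195.3  159.6] width 0.53 F [-0.2 -0.1  0.5] 0.0
turn first [ 0.0029 -0.0068  0.0428] then shift [-0.843  -0.8228  0.0385]
```

Call:
play_rows(
  steps=[
    [-0.05,-0.05,0,0,0,0.043,50],
    [-0.11,-0.107,0,0,0,0,50],
    [-0.11,-0.107,0,0,0,0,50],
    [-0.11,-0.107,0,0,0,0,50],
    [-0.11,-0.107,0,0,0,0,50],
    [-0.11,-0.107,0,0,0,0,50],
    [-0.11,-0.107,0,0,0,0,50],
    [-0.11,-0.107,0,0,0,0,50],
    [0,0,0,0,0,0,50],
    [0,0,0,0,0,0,50],
  ],
)

```text
t: 7.4
position: [0.4666, -0.006, 0.1542]
ee_rot: [[0.999, 0.051, 0.001], [0.051, -0.999, -0.0], [0.001, 0.0, -1.0]]
wrist_force: [0.6, -0.8, 0.2]
width: 0.531
finger_force: 0.0
```

```bash
python3 -c "
from h import *
plan(462.4,-.5,44.7,2.9)"
```

```text
t 7.4 pos [466.6  -6.  154.2] width 0.531 F [ 0.6 -0.8  0.2] 0.0
turn first [ 0.0002 -0.0009  0.0007] then shift [-0.0155 -0.023   0.4379]
```

Call:
play_rows(
  steps=[
    [-0.016,-0.023,0,0,0,0,50],
    [0,0,0.11,0,0,0,50],
    [0,0,0.11,0,0,0,50],
    [0,0,0.11,0,0,0,50],
    [0,0,0.108,0,0,0,50],
    [0,0,0,0,0,0,50],
    [0,0,0,0,0,0,10],
    [0,0,0,0,0,0,10],
    [0,0,0,0,0,0,10],
    [0,0,0,0,0,0,10],
  ],
)

```text
t: 8.4
position: [0.4627, -0.0007, 0.045]
ee_rot: [[0.999, 0.05, 0.001], [0.05, -0.999, -0.0], [0.001, 0.0, -1.0]]
wrist_force: [0.5, -0.8, 0.0]
width: 0.234
finger_force: 24.9
```

```bash
python3 -c "
from h import *
plan(673.1,-110.1,116,5.5)"
```

```text
t 8.4 pos [462.7  -0.7  45. ] width 0.234 F [ 0.5 -0.8  0. ] 24.89529848098755
turn first [ 0.0002 -0.0014 -0.0436] then shift [ 0.796   0.5161 -0.2838]
```

Call:
play_rows(
  steps=[
    [0,0,-0.06,0,0,0,10],
    [0,0,-0.12,0,0,0,10],
    [0,0,-0.12,0,0,0,10],
    [0,0,0,0,0,-0.043,10],
    [0.09,0.058,0,0,0,0,10],
    [0.13,0.084,0,0,0,0,10],
    [0.13,0.084,0,0,0,0,10],
    [0.13,0.084,0,0,0,0,10],
    [0.13,0.084,0,0,0,0,10],
    [0.13,0.084,0,0,0,0,10],
  ],
)

```text
t: 9.4
position: [0.659, -0.1028, 0.1195]
ee_rot: [[0.995, 0.095, 0.0], [0.095, -0.995, -0.0], [0.0, 0.0, -1.0]]
wrist_force: [-0.3, -0.1, -0.1]
width: 0.23
finger_force: 25.0
```

Call:
play_rows(
  steps=[
    [0.05,0.035,0,0,0,0,10],
    [0,0,0,0,0,0,10],
    [0,0,0,0,0,0,10],
  ],
)

```text
t: 9.7
position: [0.6704, -0.1092, 0.119]
ee_rot: [[0.995, 0.095, -0.001], [0.095, -0.995, 0.0], [-0.001, -0.0, -1.0]]
wrist_force: [-0.9, 0.5, -0.3]
width: 0.232
finger_force: 25.0
```

```bash
python3 -c "
from h import *
plan(673.4,-110.2,45,5.5)"
```

```text
t 9.7 pos [ 670.4 -109.2  119. ] width 0.232 F [-0.9  0.5 -0.3] 24.996558129787445
turn first [-0.0003  0.0007 -0.0006] then shift [0.0115 0.005  0.2959]
```

Call:
play_rows(
  steps=[
    [0.011,0.005,0,0,0,0,10],
    [0,0,0.1,0,0,0,10],
    [0,0,0.1,0,0,0,10],
    [0,0,0.06,0,0,0,10],
    [0,0,0.02,0,0,0,10],
    [0,0,0.008,0,0,0,10],
    [0,0,0.004,0,0,0,10],
    [0,0,0.003,0,0,0,10],
    [0,0,0,0,0,0,10],
    [0,0,0,0,0,0,10],
  ],
)

```text
t: 10.7
position: [0.6741, -0.1106, 0.0459]
ee_rot: [[0.995, 0.095, 0.001], [0.095, -0.995, -0.0], [0.001, 0.0, -1.0]]
wrist_force: [0.5, -0.9, -0.5]
width: 0.233
finger_force: 25.0
```

Call:
play_rows(
  steps=[
    [0,0,0.004,0,0,0,10],
    [0,0,0,0,0,0,50],
    [0,0,0,0,0,0,50],
    [0,0,0,0,0,0,50],
    [0,0,0,0,0,0,50],
    [0,0,-0.06,0,0,0,50],
    [0,0,-0.14,0,0,0,50],
    [0,0,-0.14,0,0,0,50],
    [0,0,-0.1,0,0,0,50],
    [0,0,0,0,0,0,50],
  ],
)

```text
t: 11.7
position: [0.6754, -0.1108, 0.1602]
ee_rot: [[0.995, 0.095, 0.007], [0.095, -0.995, -0.002], [0.007, 0.002, -1.0]]
wrist_force: [-0.2, 0.8, 0.6]
width: 0.53
finger_force: 0.0
```

```bash
python3 -c "
from h import *
plan(456.1,81.7,150,6.9)"
```

```text
t 11.7 pos [ 675.4 -110.8  160.2] width 0.53 F [-0.2  0.8  0.6] 0.0
turn first [ 0.0023 -0.0069 -0.0238] then shift [-0.7783 -0.8699  0.0408]
```

Call:
play_rows(
  steps=[
    [-0.05,-0.056,0,0,0,-0.023,50],
    [-0.1,-0.112,0,0,0,0,50],
    [-0.1,-0.112,0,0,0,0,50],
    [-0.1,-0.112,0,0,0,0,50],
    [-0.1,-0.112,0,0,0,0,50],
    [-0.1,-0.112,0,0,0,0,50],
    [-0.1,-0.112,0,0,0,0,50],
    [-0.1,-0.112,0,0,0,0,50],
    [0,0,0,0,0,0,50],
    [0,0,0,0,0,0,50],
  ],
)

```text
t: 12.7
position: [0.4629, 0.0762, 0.1548]
ee_rot: [[0.993, 0.12, 0.001], [0.12, -0.993, -0.0], [0.001, 0.0, -1.0]]
wrist_force: [-0.1, -0.1, 0.1]
width: 0.532
finger_force: 0.0
```

```bash
python3 -c "
from h import *
plan(456.1,81.7,44.7,6.9)"
```

```text
t 12.7 pos [462.9  76.2 154.8] width 0.532 F [-0.1 -0.1  0.1] 0.0
turn first [ 0.0001 -0.0007  0.0002] then shift [-0.0246 -0.0251  0.4406]
```

Call:
play_rows(
  steps=[
    [-0.025,-0.025,0,0,0,0,50],
    [0,0,0.11,0,0,0,50],
    [0,0,0.11,0,0,0,50],
    [0,0,0.11,0,0,0,50],
    [0,0,0.11,0,0,0,50],
    [0,0,0,0,0,0,50],
    [0,0,0,0,0,0,10],
    [0,0,0,0,0,0,10],
    [0,0,0,0,0,0,10],
    [0,0,0,0,0,0,10],
  ],
)

```text
t: 13.7
position: [0.4565, 0.0814, 0.0453]
ee_rot: [[0.993, 0.119, 0.002], [0.119, -0.993, 0.0], [0.002, 0.0, -1.0]]
wrist_force: [-0.4, -0.3, 9.8]
width: 0.233
finger_force: 24.9
```

```bash
python3 -c "
from h import *
plan(665.2,-25.5,116,5.5)"
```

```text
t 13.7 pos [456.5  81.4  45.3] width 0.233 F [-0.4 -0.3  9.8] 24.856012165546417
turn first [ 0.     -0.0015  0.0224] then shift [ 0.7899  0.5058 -0.2827]
```

Call:
play_rows(
  steps=[
    [0,0,-0.06,0,0,0,10],
    [0,0,-0.12,0,0,0,10],
    [0,0,-0.12,0,0,0,10],
    [0,0,0,0,0,0.022,10],
    [0.09,0.058,0,0,0,0,10],
    [0.13,0.083,0,0,0,0,10],
    [0.13,0.083,0,0,0,0,10],
    [0.13,0.083,0,0,0,0,10],
    [0.13,0.083,0,0,0,0,10],
    [0.13,0.083,0,0,0,0,10],
  ],
)

```text
t: 14.7
position: [0.6525, -0.0193, 0.1185]
ee_rot: [[0.995, 0.096, -0.001], [0.096, -0.995, 0.0], [-0.001, -0.0, -1.0]]
wrist_force: [0.4, -0.0, -0.8]
width: 0.23
finger_force: 25.0
```

Call:
play_rows(
  steps=[
    [0.05,0.034,0,0,0,0,10],
    [0,0,0,0,0,0,10],
    [0,0,0,0,0,0,10],
  ],
)

```text
t: 15.0
position: [0.664, -0.0254, 0.1185]
ee_rot: [[0.995, 0.096, -0.002], [0.096, -0.995, 0.0], [-0.002, -0.0, -1.0]]
wrist_force: [0.1, -0.3, -0.7]
width: 0.23
finger_force: 25.0
```

```bash
python3 -c "
from h import *
plan(665.2,-25.5,45,5.5)"
```

```text
t 15.0 pos [664.  -25.4 118.5] width 0.23 F [ 0.1 -0.3 -0.7] 24.993091821670532
turn first [-0.0004  0.0014  0.0001] then shift [0.0047 0.0008 0.2939]
```

Call:
play_rows(
  steps=[
    [0.004,0.001,0,0,0,0,10],
    [0,0,0.1,0,0,0,10],
    [0,0,0.1,0,0,0,10],
    [0,0,0.06,0,0,0,10],
    [0,0,0.02,0,0,0,10],
    [0,0,0.008,0,0,0,10],
    [0,0,0.003,0,0,0,10],
    [0,0,0,0,0,0,10],
    [0,0,0,0,0,0,10],
  ],
)

```text
t: 15.9
position: [0.6662, -0.0259, 0.0475]
ee_rot: [[0.995, 0.096, 0.001], [0.096, -0.995, -0.0], [0.001, 0.0, -1.0]]
wrist_force: [-0.0, -0.2, -0.2]
width: 0.232
finger_force: 25.0
```

Call:
play_rows(
  steps=[
    [0,0,0.006,0,0,0,10],
    [0,0,0.003,0,0,0,10],
    [0,0,0,0,0,0,10],
  ],
)

```text
t: 16.2
position: [0.6661, -0.0259, 0.0454]
ee_rot: [[0.995, 0.096, 0.001], [0.096, -0.995, -0.0], [0.001, 0.0, -1.0]]
wrist_force: [-2.5, 0.2, 5.5]
width: 0.232
finger_force: 25.0
```

Call:
play_rows(
  steps=[
    [0,0,0,0,0,0,50],
    [0,0,0,0,0,0,50],
    [0,0,0,0,0,0,50],
    [0,0,0,0,0,0,50],
    [0,0,-0.06,0,0,0,50],
    [0,0,-0.14,0,0,0,50],
    [0,0,-0.14,0,0,0,50],
    [0,0,-0.1,0,0,0,50],
    [0,0,0,0,0,0,50],
  ],
)

```text
t: 17.1
position: [0.6674, -0.026, 0.16]
ee_rot: [[0.995, 0.096, 0.007], [0.096, -0.995, -0.001], [0.007, 0.001, -1.0]]
wrist_force: [0.6, 0.2, -0.1]
width: 0.531
finger_force: 0.0
```

```bash
python3 -c "
from h import *
plan(447.7,168,150,2.3)"
```

```text
t 17.1 pos [667.4 -26.  160. ] width 0.531 F [ 0.6  0.2 -0.1] 0.0
turn first [ 0.0011 -0.007   0.0538] then shift [-0.847  -0.8106  0.04  ]
```

Call:
play_rows(
  steps=[
    [-0.05,-0.048,0,0,0,0.053,50],
    [-0.114,-0.109,0,0,0,0,50],
    [-0.114,-0.109,0,0,0,0,50],
    [-0.114,-0.109,0,0,0,0,50],
    [-0.114,-0.109,0,0,0,0,50],
    [-0.114,-0.109,0,0,0,0,50],
    [-0.114,-0.109,0,0,0,0,50],
    [-0.114,-0.109,0,0,0,0,50],
    [0,0,0,0,0,0,50],
    [0,0,0,0,0,0,50],
  ],
)

```text
t: 18.1
position: [0.445, 0.1676, 0.1548]
ee_rot: [[0.999, 0.042, 0.001], [0.042, -0.999, 0.0], [0.001, -0.0, -1.0]]
wrist_force: [0.1, 0.1, -0.0]
width: 0.536
finger_force: 0.0
```

```bash
python3 -c "
from h import *
plan(447.7,168,44.7,2.3)"
```

```text
t 18.1 pos [445.  167.6 154.8] width 0.536 F [ 0.1  0.1 -0. ] 0.0
turn first [-0.     -0.0005  0.0021] then shift [ 0.011  -0.0012  0.4403]
```

Call:
play_rows(
  steps=[
    [0.011,0,0,0,0,0,50],
    [0,0,0.11,0,0,0,50],
    [0,0,0.11,0,0,0,50],
    [0,0,0.11,0,0,0,50],
    [0,0,0.11,0,0,0,50],
    [0,0,0,0,0,0,50],
    [0,0,0,0,0,0,10],
    [0,0,0,0,0,0,10],
    [0,0,0,0,0,0,10],
    [0,0,0,0,0,0,10],
  ],
)

```text
t: 19.1
position: [0.4483, 0.1675, 0.0453]
ee_rot: [[0.999, 0.041, 0.001], [0.041, -0.999, 0.0], [0.001, -0.0, -1.0]]
wrist_force: [1.1, 1.3, -0.9]
width: 0.231
finger_force: 24.9
```

```bash
python3 -c "
from h import *
plan(657.1,59.1,116,5.5)"
```

```text
t 19.1 pos [448.3 167.5  45.3] width 0.231 F [ 1.1  1.3 -0.9] 24.85888034105301
turn first [-0.0003 -0.0014 -0.0527] then shift [ 0.7897  0.5115 -0.2828]
```

Call:
play_rows(
  steps=[
    [0,0,-0.06,0,0,0,10],
    [0,0,-0.12,0,0,0,10],
    [0,0,-0.12,0,0,0,10],
    [0,0,0,0,0,-0.052,10],
    [0.09,0.058,0,0,0,0,10],
    [0.13,0.084,0,0,0,0,10],
    [0.13,0.084,0,0,0,0,10],
    [0.13,0.084,0,0,0,0,10],
    [0.13,0.084,0,0,0,0,10],
    [0.13,0.084,0,0,0,0,10],
  ],
)

```text
t: 20.1
position: [0.6446, 0.0652, 0.1198]
ee_rot: [[0.995, 0.095, 0.0], [0.095, -0.995, 0.0], [0.0, -0.0, -1.0]]
wrist_force: [0.2, -0.3, -0.9]
width: 0.231
finger_force: 25.0
```

Call:
play_rows(
  steps=[
    [0.05,0.034,0,0,0,0,10],
    [0,0,0,0,0,0,10],
    [0,0,0,0,0,0,10],
  ],
)

```text
t: 20.4
position: [0.656, 0.0591, 0.1193]
ee_rot: [[0.995, 0.095, -0.001], [0.095, -0.995, 0.0], [-0.001, -0.0, -1.0]]
wrist_force: [-0.8, 1.0, -1.6]
width: 0.232
finger_force: 25.0
```

```bash
python3 -c "
from h import *
plan(657.1,59.1,45,5.5)"
```

```text
t 20.4 pos [656.   59.1 119.3] width 0.232 F [-0.8  1.  -1.6] 24.998352527618408
turn first [-0.0002  0.0006 -0.0005] then shift [0.0043 0.0005 0.2972]
```

Call:
play_rows(
  steps=[
    [0.004,0,0,0,0,0,10],
    [0,0,0.1,0,0,0,10],
    [0,0,0.1,0,0,0,10],
    [0,0,0.06,0,0,0,10],
    [0,0,0.02,0,0,0,10],
    [0,0,0.008,0,0,0,10],
    [0,0,0.004,0,0,0,10],
    [0,0,0.003,0,0,0,10],
    [0,0,0,0,0,0,10],
    [0,0,0,0,0,0,10],
  ],
)

```text
t: 21.4
position: [0.6578, 0.0589, 0.0462]
ee_rot: [[0.995, 0.095, 0.001], [0.095, -0.995, 0.0], [0.001, 0.0, -1.0]]
wrist_force: [-0.5, -0.0, 0.3]
width: 0.23
finger_force: 25.0
```

Now I lower about 1 mm, release, rise, and pull back so the cameras see the rack.

Call:
play_rows(
  steps=[
    [0,0,0.004,0,0,0,10],
    [0,0,0,0,0,0,50],
    [0,0,0,0,0,0,50],
    [0,0,0,0,0,0,50],
    [0,0,0,0,0,0,50],
    [0,0,-0.06,0,0,0,50],
    [0,0,-0.14,0,0,0,50],
    [0,0,-0.14,0,0,0,50],
    [0,0,-0.14,0,0,0,50],
    [0,0,0,0,0,0,50],
  ],
)

```text
t: 22.4
position: [0.6595, 0.059, 0.1716]
ee_rot: [[0.995, 0.095, 0.009], [0.095, -0.995, 0.0], [0.009, 0.001, -1.0]]
wrist_force: [0.4, 0.3, 0.8]
width: 0.53
finger_force: 0.0
```

Call:
play_rows(
  steps=[
    [-0.1,-0.08,0,0,0,0,50],
    [-0.12,-0.1,0,0,0,0,50],
    [-0.12,-0.1,0,0,0,0,50],
    [-0.12,-0.1,0,0,0,0,50],
    [-0.12,-0.1,0,0,0,0,50],
    [-0.12,-0.1,0,0,0,0,50],
    [-0.12,-0.1,0,0,0,0,50],
    [-0.1,-0.1,0,0,0,0,50],
    [0,0,0,0,0,0,50],
    [0,0,0,0,0,0,50],
  ],
)

```text
t: 23.4
position: [0.4101, 0.2313, 0.1652]
ee_rot: [[0.995, 0.097, 0.001], [0.097, -0.995, 0.0], [0.001, -0.0, -1.0]]
wrist_force: [0.7, -0.1, -0.2]
width: 0.53
finger_force: 0.0
```

```bash
python3 -c "
from h import *
from cell import r
im=[]
for n,b in(('scene',(220,420,140,440)),('top',(90,290,200,500))):
    c=r.camera(n);np.savez(n+'2.npz',**c);im.append(cv2.resize(c['image'][b[0]:b[1],b[2]:b[3],::-1],None,fx=1.5*4/3*.75,fy=1.5*4/3*.75))
im=[cv2.resize(i,(450,300)) for i in im];cv2.imwrite('pics/end.png',np.vstack(im))"
```

```text
(no output)
```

View pics/end.png

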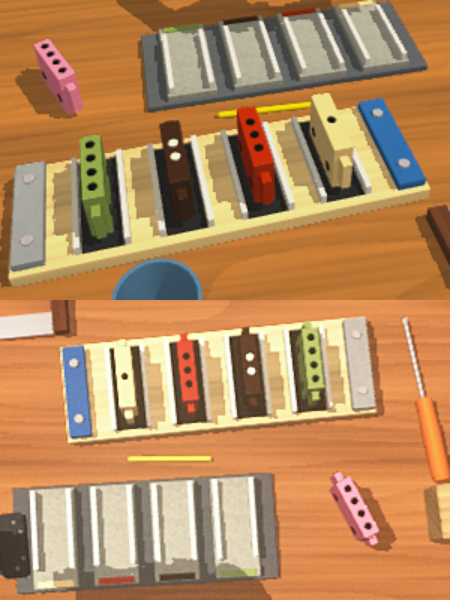

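All four rails stand in their bays in the right order from blue. In the top half of the picture they run maple (333,125), padauk (253,132), walnut (176,155) and poplar (92,170). I'll check the numbers with the dots in both views.

```bash
python3 -c "
from h import *
t=load('top2');s=load('scene2')
T=dict(maple=[(125,377)],padauk=[(185,353),(187,370),(189,387)],walnut=[(249,356),(250,371)],poplar=[(310,334),(312,350),(313,366),(315,382)])
S=dict(maple=[(331,120)],padauk=[(260,149),(255,134),(251,121)],walnut=[(175,156),(173,144)],poplar=[(92,187),(91,172),(90,157),(89,143)])
c=np.array([669,-67.6]);a=np.radians(5.49);R=np.array([[np.cos(a),np.sin(a)],[-np.sin(a),np.cos(a)]])
for k,y in zip(T,(127.5,42.5,-42.5,-127.5)):
    p=[dot(t['image'],np.array(q)/1.5+[200,-110],k[0]!='w') for q in T[k]];q=[dot(s['image'],np.array(q)/1.5+[140,220],k[0]!='w') for q in S[k]]
    X=tri(t,p,s,q)*1000;d=X[0]-X[-1];print(k,'dx,dy',np.round(R@(X.mean(0)[:2]-c)-[0,y],1),'z',np.round(X[:,2],1),'yaw',round(np.degrees(np.arctan2(d[1],d[0])),1))
"
```

```text
maple dx,dy [0.5 0. ] z [78.8] yaw 0.0
padauk dx,dy [ 0.6 -0.2] z [79.2 78.6 78.2] yaw 5.6
walnut dx,dy [ 0.6 -0.1] z [79.8 79.4] yaw 5.7
poplar dx,dy [-0.1 -0.1] z [78.2 78.6 78.8 77.5] yaw 5.5
```

All four are within 1 mm of their bay centres, and their heights match those of rails fully down on the floor. I'm handing in.

```bash
python3 -c "
from cell import r
print(r.finish_job())"
```

```text
the job is handed in; nothing more can be done
None
```

The job is handed in at about 23 s: from the blue stop, maple, padauk, walnut and poplar stand upright in bays 1–4, each measured within 1 mm of its bay centre; no verdict was returned.

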